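Put slide box and strip cartons away behind bypass doors

TASK

Put the loose supplies away in the white bench cabinet, whose two clear doors slide past each other: the stray yellow slide box goes in the bay with the white floor beside the two slide boxes already there, and every standing navy test-strip carton goes in the bay with the blue floor. The cartons are too tall to stand in there, so tip each one over against the raised edge of the green board and lay it on its side flat on the blue floor. Finish with both doors fully shut, and leave the two stored slide boxes, the bottles and the glove box where they are.

Things in the scene. Friction and masses are not known exactly. Their poses are not given: they have to be found in the camera images.
- cabinet: Fixed white bench cabinet, 256 (x) x 396 (y) mm. Origin at the centre of its underside; its x points away from the robot, its y along the door tracks to the robot's left, apart from a small yaw. Walls 8 mm thick, tops 78 mm up; a 6 mm divider at y = 0, 70 mm high, parts two open-topped bays, each closed by its own clear sliding door, 254 (x) x 200 (y) x 6 mm.
- door_left (a joint): Slide of the left (+y) door, upper track, panel 89 to 95 mm above the bench. 0 = fully shut; grows as it slides to the cabinet's -y, over the right door; 0.16 m = fully open, leaving its bay clear from 30 to 190 mm off the cabinet's middle. Friction about 2 N; stays where left. May start a little ajar.
- door_right (a joint): Slide of the right (-y) door, lower track, panel 79 to 85 mm above the bench. 0 = fully shut; grows as it slides to the cabinet's +y, beneath the left door; 0.16 m = fully open, leaving its bay clear from 30 to 190 mm off the cabinet's middle. Friction about 2 N; stays where left. May start a little ajar.
- door_left_handle (a point): Point on the left door's upright black handle, midway along it, 12 mm below its top. The handle is a fin 100 mm long (cabinet x), 12 mm thick (cabinet y), near the door's outer (+y) end (182 mm off the cabinet's middle when shut); its top is 130 mm above the bench, 35 mm above the panel. It moves with the door.
- door_right_handle (a point): The same point on the right door's black handle, near that door's outer (-y) end; this fin also reaches 130 mm above the bench, 45 mm proud of its door.
- liner_blue: Blue floor liner, 236 x 183 mm, seen through the clear door: marks the bay for the cartons, the left or the right one. Origin at the centre of that bay's floor, 10 mm above the bench; axes as the cabinet's. The bay is 240 mm (x) by 187 mm (y) inside, its centre 96.5 mm off the cabinet's middle. Fixed.
- liner_white: White floor liner of the other bay, same size and origin as the blue one: this bay holds two yellow slide boxes at its far (+x) end and has room for the third in its near half. Fixed.
- board: Fixed green board, 340 (x) x 130 (y) x 10 mm high. Origin at the centre of its underside; axes as the robot's apart from a small yaw. Its left long edge (65 mm to +y) is the stop: the cartons stand on the bench beyond it, bases 2 to 12 mm from it. Pushed at the top to the board's -y, a carton butts the edge and falls flat onto the board.
- carton0_mid (a point): Centre of a navy test-strip carton with a white and an orange band: 46 (its x) x 54 (its y) x 110 mm (its z, upright at the start, 55 mm to either end), about 0.25 kg, rigid. It starts upright with its y across the board's edge. Absent (None) in some starts.
- carton1_mid (a point): Centre of a navy test-strip carton with a white and an orange band: 46 (its x) x 54 (its y) x 110 mm (its z, upright at the start, 55 mm to either end), about 0.25 kg, rigid. It starts upright with its y across the board's edge. Absent (None) in some starts.
- carton2_mid (a point): Centre of a navy test-strip carton with a white and an orange band: 46 (its x) x 54 (its y) x 110 mm (its z, upright at the start, 55 mm to either end), about 0.25 kg, rigid. It starts upright with its y across the board's edge. Absent (None) in some starts.
- slide_box_mid (a point): Centre of the stray yellow slide box: 50 (its x) x 90 (its y) x 35 mm (its z), 0.15 kg, rigid, closed; lies flat on the bench to the left of the cartons, turned at random.
- stock_box0_mid (a point): Centre of a stored slide box, same size and look, already in the white bay (long side along the cabinet's y). Leave alone.
- stock_box1_mid (a point): Centre of the second stored slide box. Leave alone.
- bottle_orange: White bottle with an orange cap, 68 mm wide, 165 mm high, beyond the work; origin under its centre. Leave alone.
- bottle_blue: White bottle with a blue cap, 60 mm wide, 125 mm high, beyond the work. Leave alone.
- glove_box: Blue and white glove box, 120 x 235 x 65 mm high, beyond the cabinet. Leave alone.
There are look-alikes about, which are no part of the job. Leave any pink or turquoise look-alike of the part that bears carton0_mid alone. Leave any red look-alike of the part that bears carton1_mid alone.

How it is judged:
On the way:
1. the stray slide box lies in the white bay and every carton lies on its side on the blue floor (x of carton0_mid in the frame of liner_blue between -0.105 and 0.105 m and y of carton0_mid in the frame of liner_blue between -0.085 and 0.085 m and z of each of carton0_mid, carton1_mid, carton2_mid in the frame of liner_blue below 0.038 m and angle between carton0_mid's own z axis and vertical between 1.37 and 1.77 rad and x of carton1_mid in the frame of liner_blue between -0.105 and 0.105 m and y of carton1_mid in the frame of liner_blue between -0.085 and 0.085 m and angle between carton1_mid's own z axis and vertical between 1.37 and 1.77 rad and x of carton2_mid in the frame of liner_blue between -0.105 and 0.105 m and y of carton2_mid in the frame of liner_blue between -0.085 and 0.085 m and angle between carton2_mid's own z axis and vertical between 1.37 and 1.77 rad and x of slide_box_mid in the frame of liner_white between -0.105 and 0.105 m and y of slide_box_mid in the frame of liner_white between -0.085 and 0.085 m and z of slide_box_mid in the frame of liner_white below 0.033 m), for 0.3 s.
At the end, for the whole second after the job is handed in: Every carton present lies on its side (within 11 degrees) on the floor of the blue bay, the stray slide box lies on the floor of the white bay, all at rest, and both doors are shut to within 8 mm (all of step 1 and value of joint each of door_left, door_right below 0.008 m and linear speed of each of carton0, carton1, carton2, slide_box below 0.02 m/s); the robot touches nothing.
It fails at once if a stored slide box, a bottle or the glove box is moved more than 3 cm (distance of any of stock_box0_mid, stock_box1_mid, bottle_orange, bottle_blue, glove_box from where it was at the start of the episode above 0.03 m).
Of carton0, carton1, carton2 only 2 to 3 are there at a start; the rules pass over those that are not, and their reading is None.
At some moment in a run one of carton0, carton1, carton2, slide_box may be knocked a few centimetres aside while the robot is not near it.
Once in a run the grip may slacken for a moment while it holds something.
It also fails if it takes over 210 s, if anything falls off the work surface, if the arm or the gripper's body presses on something with over 40 N, if the wrist force passes 120 N, or if a joint passes its speed limit or range.

ROBOT

A 6-joint arm with a two-finger parallel gripper is mounted at the origin on the work surface. World frame = base frame: x ahead of the robot, y to its left, z up, the work surface at z = 0. Lengths are in m, angles in rad, forces in N, time in s.
With the tool pointing down it reaches from about 0.35 to 0.85 m from the base axis. Payload 8.1 kg.
Tool frame: the origin (TCP) lies at the centre of the arm's flange, where the gripper is bolted on; the fingertips stand 186 mm ahead of it and the grasp point (between the pads) lies 167 mm ahead of it; z points along the fingers, y is the line along which they close (so a half turn about z gives the same grasp; the last joint's range is limited). The gripper opens to 93 mm and grips with 3 to 60 N. Pads are 15 mm wide; open, the fingers measure 128 mm over their backs; the gripper's body (75 mm by 188 mm) begins 65 mm behind the grasp point.
Start: joints at [1.044, 0.13, 1.488, -0, 1.523, -0.085], TCP at [0.257, 0.542, 0.405] pointing down, gripper open.
Joint ranges: [-2.96, 2.96], [-0.89, 2.26], [0.02, 2.5], [-1.34, 4.48], [0, 2.73], [-2.66, 2.66]. Speed limits (rad/s): [2.39, 2.39, 2.79, 3.14, 3.14, 3.14].

INTERFACE

Orientations are given as a rotation vector (axis times angle).
In Python, from plant import robot gives the robot as it stands.
- The arm moves only by the tool apply_moves, never from a script. Its argument "series" is a list of rows, each a list of 2 entries, a list of its own where there are three numbers: the shift along the tool's x, y, z in mm, then the turn, a rotation vector about the tool's x, y, z in rad. A call has 1 to 12 rows; each row shifts and turns the commanded pose from where the row before left it, along the tool's axes as they then stand; what a row does not reach is not made up. A row lasts 1/12 s, in which the tool goes at most 41.7 mm and 7.16 degrees, less where a joint would pass 70% of its speed; a pose out of reach is approached as far as the arm can. A call is refused whole if a number of a shift passes 41.7 or a number of a turn 0.125, either way. A call with a gripper value outside its range is refused whole. "claw" is the opening, from 0 (shut) to 1 (fully open), set as the call begins (left out, the last holds). The fingers move at their own pace and stop on an object; "newtons" is the grip in N (left out, the last holds). Time passes only in rows, so rows that do not move let the fingers close. It gives the time, the measured TCP pose, the force, the opening and the grip force at its end, in the units of the state.
- robot.read_state(): the state, without advancing time (a new reading comes with each control period).
- robot.read_camera(name): name is "scene" or "side" or "wrist"; returns (picture, depth): 420x560x3 uint8, blue, green, red; 420x560 float32, m along the optical axis (not along the pixel's ray), 0 where there is no reading.
- robot.calibration(name): a dict with "fx", "fy", "cx", "cy" (pixels), "D" ([k1, k2, p1, p2, k3] as OpenCV has them; the pictures are not rectified), "extrinsics" (4x4, takes a point from world to camera coordinates). Camera axes: x right, y down, z forward; pixel columns grow to the right and rows downward; lengths in m; the calibration is good to about 2 mm. A picture is of the moment at which its call begins: read the wrist's pose just before it. calibration takes no time and is no camera call; for the wrist camera it gives the pose at the moment of the call.
- robot.close_job(): hands the job in; it is judged then, once.
The state is a dict: "t": time; "q": joint angles; "dq": joint speeds; "joint_torque": joint torques, N m; "tool_pos": TCP position; "orientation": TCP orientation; "force": force on the tool from outside, world axes, zero at the start; "wrist_torque": the same for the moment, N m; "opening": finger opening in m; "gripper_force": force on a finger pad.
Only numpy, scipy, OpenCV 4.12 (cv2) and the standard library are available. Lean on these libraries where they do the work, as an engineer would, in place of code of your own. Each camera call takes 0.05 s, during which the arm holds its last target. There are 200 camera calls.

## Working session

There is one attempt and no reset: what is moved stays moved. The work goes in short steps, Python scripts to look and compute and a tool call to move; the robot and the scene stay as the last step left them, time stands still between calls to the robot, and variables do not carry over. Pictures are saved under pics/ and viewed, at most 14 in all, crops included, and the job is handed in when it is done.

Besides the shell and the picture viewer there is one more tool, called after ">>>" by a JSON object that holds its "op" and its "data". apply_moves: Moves the arm, as the interface text tells. Its arguments: {"type":"object","properties":{"series":{"type":"array"},"claw":{"type":"number"},"newtons":{"type":"number"}},"required":["series"]}

```bash
ls; mkdir -p pics; cat > h.py <<'E'
from plant import robot
import numpy as np, cv2
def shot(name,fn=None):
    c=robot.calibration(name); im,d=robot.read_camera(name)
    if fn: cv2.imwrite('pics/'+fn,im)
    return im,d,c
def cloud(d,c):
    h,w=d.shape
    K=np.array([[c['fx'],0,c['cx']],[0,c['fy'],c['cy']],[0,0,1]])
    u,v=np.meshgrid(np.arange(w),np.arange(h))
    p=cv2.undistortPoints(np.stack([u,v],-1).reshape(-1,1,2).astype(np.float32),K,np.array(c['D'])).reshape(h,w,2)
    P=np.concatenate([p*d[...,None],d[...,None]],-1)
    E=np.array(c['extrinsics']); R,t=E[:3,:3],E[:3,3]
    W=(P-t)@R
    W[d<=0]=np.nan
    return W
E
python3 - <<'E'
from h import *
for n in ('scene','side'):
    im,d,c=shot(n,n+'0.png'); W=cloud(d,c); np.save(n+'0.npy',W)
    E=np.array(c['extrinsics']); print(n,-E[:3,:3].T@E[:3,3], E[2,:3])
print(robot.read_state())
E
```

```text
pics
scene [1.02682647 0.6474883  0.76798647] [-0.46256052 -0.59246625 -0.6595616 ]
side [ 0.43216444 -1.11590177  1.06181943] [ 0.08041402  0.7609958  -0.64375382]
{'t': 0.1, 'q': array([ 1.04359110e+00,  1.31100306e-01,  1.48915405e+00, -3.56288223e-06,
        1.52301991e+00, -8.54055524e-02]), 'dq': array([ 0.00025015, -0.00048197, -0.00140186, -0.00059347, -0.00057986,
        0.00102316]), 'joint_torque': array([ 1.85532444e-03, -5.61345899e+01, -4.93091154e+01,  7.71682430e-02,
        2.93230929e-02,  1.36684545e-05]), 'tool_pos': array([0.25642063, 0.54222106, 0.4037923 ]), 'orientation': array([-6.88236245e-01, -3.06476173e+00,  2.51980545e-03]), 'force': array([-0.14967065,  0.00149222,  0.39406128]), 'wrist_torque': array([-0.04051224,  0.03165821,  0.00648642]), 'gripper_force': 0.0, 'opening': 0.09288966346796389}
```

View pics/scene0.png

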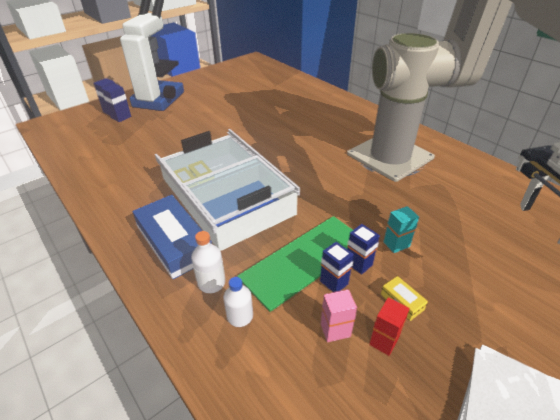

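View pics/side0.png

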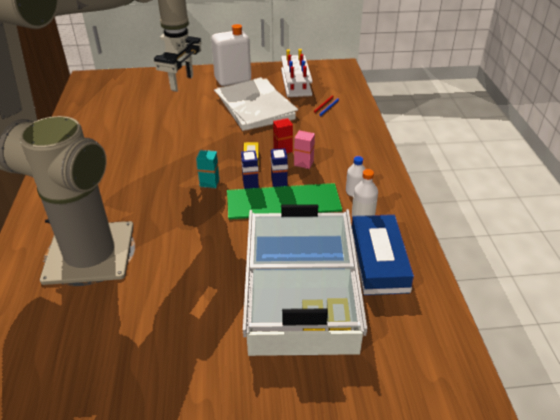

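The scene shows two navy cartons at (337,267) and (362,248), the yellow box at (405,297), pink, red and turquoise decoys, blue bay on the left (+y) and white bay on the right. Something navy also stands far off at (113,98).

```bash
cat > meas.py <<'E'
from h import *
def fit(W,m,zlo,zhi,lab):
    k=m&(W[...,2]>zlo)&(W[...,2]<zhi)
    P=W[k]
    if len(P)<5: print(lab,len(P)); return
    r=cv2.minAreaRect((P[:,:2]*1000).astype(np.float32))
    print(lab,len(P),'c',np.round(r[0],1),'s',np.round(r[1],1),'a',round(r[2],1),'z',np.round(np.percentile(P[:,2],[5,50,95])*1000,1))
def roi(m,x0,x1,y0,y1):
    k=np.zeros_like(m); k[y0:y1,x0:x1]=m[y0:y1,x0:x1]; return k
E
python3 - <<'E'
from meas import *
A=np.ones((420,560),bool)
for n,rs in (('scene',dict(cA=(318,357,238,295),cB=(345,382,220,275),yel=(380,430,275,320),far=(90,135,75,125),turq=(380,420,200,255),pink=(318,358,288,345),red=(370,410,298,355),handL=(232,275,183,212),handR=(178,215,130,155),board=(235,360,215,305),b0=(190,225,230,295),b1=(220,255,275,325),glove=(130,210,195,272))),
  ('side',dict(cA=(269,291,145,190),cB=(238,262,145,190),yel=(240,262,138,160),turq=(195,222,147,190),pink=(290,318,128,170),red=(270,295,118,155),handL=(278,322,202,220),handR=(280,330,305,328),board=(222,345,182,220),glove=(350,412,212,292)))):
    im=cv2.imread(f'pics/{n}0.png'); W=np.load(n+'0.npy'); 
    H=cv2.cvtColor(im,cv2.COLOR_BGR2HSV); h,s,v=H[...,0],H[...,1],H[...,2]
    yl=(h>20)&(h<35)&(s>120); gr=(h>45)&(h<75)&(s>120)
    for k,r in rs.items():
        if k=='yel': fit(W,roi(yl,*r),.02,.06,n+' '+k)
        elif k=='board': fit(W,roi(gr,*r),.004,.03,n+' '+k)
        elif k[0]=='h': fit(W,roi(v<50,*r),.1,.15,n+' '+k)
        elif k in('b0','b1'): fit(W,roi(A,*r),.06,.2,n+' '+k)
        elif k=='glove': fit(W,roi(A,*r),.05,.08,n+' '+k)
        elif k=='far':
            P=W[75:125,90:135][::8,::8]; print(np.round(P[:,:,:],2).reshape(-1,3)[:40].tolist())
        else: fit(W,roi(A,*r),.098,.125,n+' '+k)
    # cabinet rims
    fit(W,A&(W[...,0]>.3)&(W[...,0]<.85)&(W[...,1]<.1)&(W[...,1]>-.5),.083,.099,n+' cab')
E
sed -i 's/^$//' meas.py
```

```text
scene cA 539 c [571.4 285.3] s [184.6  70. ] a 36.9 z [100.2 109.4 111.5]
scene cB 479 c [496.  267.6] s [122.5  53. ] a 4.2 z [100.3 109.4 111.4]
scene yel 556 c [469.2 408.2] s [91.4 54.1] a 87.8 z [25.3 33.9 36.3]
[[0.43, -1.99, -0.2], [0.45, -1.72, -0.12], [0.43, -1.62, -0.09], [0.39, -1.61, -0.1], [0.35, -1.62, -0.11], [0.52, -0.93, 0.15], [0.47, -1.88, -0.21], [0.64, -0.98, 0.13], [0.62, -0.94, 0.14], [0.59, -0.94, 0.13], [0.36, -1.61, -0.15], [0.32, -1.61, -0.17], [0.52, -1.75, -0.2], [0.65, -0.98, 0.1], [0.64, -0.89, 0.13], [0.62, -0.87, 0.13], [0.59, -0.88, 0.11], [0.48, -1.12, -0.0], [0.56, -1.63, -0.2], [0.63, -1.13, 0.0], [0.65, -0.91, 0.09], [0.63, -0.87, 0.09], [0.6, -0.88, 0.08], [0.54, -0.95, 0.04], [0.68, -1.09, -0.0], [0.65, -1.06, -0.0], [0.64, -0.97, 0.03], [0.64, -0.87, 0.06], [0.6, -0.88, 0.05], [0.55, -0.97, -0.0], [0.71, -1.01, -0.0], [0.68, -0.98, 0.0], [0.66, -0.96, 0.0], [0.64, -0.89, 0.02], [0.62, -0.87, 0.02], [0.58, -0.88, 0.01], [0.73, -0.94, -0.0], [0.71, -0.92, 0.0], [0.68, -0.9, -0.0], [0.66, -0.86, 0.0]]
scene turq 366 c [329.2 282.8] s [48.  56.8] 
[... 675 characters left out ...]
[45.9 69.2] a 2.5 z [100.2 109.8 113.8]
side yel 100 c [469.4 412. ] s [97.5 47.6] a 86.8 z [29.8 35.1 39.3]
side turq 215 c [327.7 280.9] s [50.4 55.9] a 77.2 z [ 99.7 109.4 113.5]
side pink 193 c [640.4 359.9] s [59.6 56.8] a 61.5 z [ 99.8 109.5 113.6]
side red 283 c [572.8 363.7] s [218.5  70.9] a 83.2 z [ 99.9 109.4 114.3]
side handL 357 c [580.9 -13.7] s [17.7 93.9] a 82.8 z [101.7 118.  131.4]
side handR 501 c [ 549.8 -366. ] s [13.4 94.4] a 86.1 z [101.7 119.2 131.2]
side board 2635 c [554.4 165.7] s [340.1 140.8] a 0.7 z [ 6.1 10.2 14.2]
side glove 3080 c [ 785.9 -100.4] s [267.5 121.6] a 87.2 z [58.8 65.1 68.6]
side cab 10951 c [ 611. -153.] s [488.2 359.6] a 84.4 z [83.7 92.  97.7]
```

The far navy thing stands 150 mm tall at (0.62,-0.9), out of reach: decor. So there are two cartons. Next I fit the cabinet and handles.

```bash
python3 - <<'E'
from meas import *
th=np.deg2rad(-5)
ex=np.array([np.cos(th),np.sin(th)]); ey=np.array([-np.sin(th),np.cos(th)])
for n in ('scene','side'):
    W=np.load(n+'0.npy'); im=cv2.imread(f'pics/{n}0.png')
    P=W[np.isfinite(W[...,0])]; col=im[np.isfinite(W[...,0])]
    k=(P[:,0]>.3)&(P[:,0]<.72)&(P[:,1]<.06)&(P[:,1]>-.5)
    P=P[k];col=col[k].max(1); u=P[:,:2]@ex*1000; v=P[:,:2]@ey*1000; z=P[:,2]*1000
    for lab,lo,hi in (('rim',70,100),('hand',104,127)):
        q=(z>lo)&(z<hi)
        if lab=='hand': q&=col<70
        print(n,lab,q.sum())
        if lab=='rim':
            for a,nm in((u,'u'),(v,'v')):
                h,e=np.histogram(a[q],bins=np.arange(np.floor(a[q].min()),a[q].max()+4,4)); print(nm,[(int(e[i]),int(h[i])) for i in range(len(h)) if i<8 or i>len(h)-9 or h[i]>150])
        else:
            for s in (v>-200,v<-200):
                g=q&s
                if g.sum()>5:
                    print(np.percentile(u[g],[2,98]),np.percentile(v[g],[5,50,95])); 
                    l=cv2.fitLine(P[g][:,:2].astype(np.float32),cv2.DIST_HUBER,0,.001,.001).ravel(); print(l, g.sum())
print(ex,ey)
E
```

```text
scene rim 7225
u [(441, 60), (445, 178), (449, 131), (453, 107), (457, 119), (461, 93), (465, 86), (469, 100), (685, 117), (689, 121), (693, 114), (697, 120), (701, 112), (705, 76), (709, 277), (713, 152)]
v [(-341, 10), (-337, 26), (-333, 8), (-329, 9), (-325, 18), (-321, 26), (-317, 42), (-313, 59), (35, 62), (39, 69), (43, 107), (47, 245), (51, 109), (55, 176), (59, 149), (63, 1)]
scene hand 3
side rim 12725
u [(443, 145), (447, 224), (451, 193), (455, 211), (459, 203), (463, 198), (467, 204), (471, 195), (475, 195), (479, 201), (483, 187), (487, 208), (491, 197), (495, 193), (499, 195), (503, 199), (507, 196), (511, 241), (519, 241), (523, 205), (527, 180), (531, 173), (535, 176), (539, 166), (543, 173), (547, 168), (551, 179), (555, 167), (559, 164), (563, 176), (567, 179), (571, 170), (575, 178), (579, 162), (583, 167), (587, 175), (591, 173), (595, 172), (599, 165), (603, 167), (607, 175), (611, 172), (615, 175), (619, 170), (623, 164), (627, 170), (631, 185), (635, 201), (639, 198), (643, 195), (647, 190), (651, 206), (655, 190), (659, 195), (663, 194), (667, 192), (671, 198), (675, 196), (679, 192), (683, 197), (687, 193), (691, 195), (695, 201), (699, 214), (703, 183), (707, 264), (711, 139)]
v [(-345, 11), (-341, 255), (-337, 234), (-333, 166), (-329, 36), (-325, 229), (-321, 362), (-317, 128), (-269, 174), (-265, 163), (-261, 151), (-257, 172), (-249, 170), (-241, 151), (-237, 158), (-229, 158), (-221, 153), (-217, 156), (-209, 151), (-193, 151), (-157, 153), (-153, 344), (-149, 210), (35, 115), (39, 58), (43, 62), (47, 33), (51, 12), (55, 6), (59, 4), (63, 1)]
side hand 537
[534.38927655 626.22263152] [31.31114729 35.06737519 39.82347028]
[ 0.9963693  -0.08513644  0.5805163  -0.01545885] 228
[532.90689911 626.4394424 ] [-321.83016974 -319.33723358 -316.51732871]
[ 0.9964939  -0.08366546  0.54218704 -0.36808038] 309
[ 0.9961947  -0.08715574] [0.08715574 0.9961947 ]
```

>>> {"op": "apply_moves", "data": {"series": [[[0,0,0],[0,0,0.125]],[[0,0,0],[0,0,0.125]],[[0,0,0],[0,0,0.125]],[[0,0,0],[0,0,0.125]],[[0,0,0],[0,0,0.125]],[[0,0,0],[0,0,0.125]],[[0,0,0],[0,0,0.125]],[[0,0,0],[0,0,0.125]],[[0,0,0],[0,0,0.125]],[[0,0,0],[0,0,0.004]]], "claw": 0}}

```text
t: 0.93
tool_pos: [0.2565, 0.5423, 0.4042]
orientation: [2.228, 2.214, -0.001]
force: [-0.3, -0.4, 0.9]
opening: 0.0312
gripper_force: 0.0
```

>>> {"op": "apply_moves", "data": {"series": [[[-28,25,0],[0,0,0]],[[-28,25,0],[0,0,0]],[[-28,25,0],[0,0,0]],[[-28,25,0],[0,0,0]],[[-28,25,0],[0,0,0]],[[-28,25,0],[0,0,0]],[[-28,25,0],[0,0,0]],[[-27,26,0],[0,0,0]],[[0,0,34],[0,0,0]],[[0,0,33],[0,0,0]],[[0,0,33],[0,0,0]],[[0,0,33],[0,0,0]]]}}

```text
t: 1.93
tool_pos: [0.4576, 0.3188, 0.2703]
orientation: [-2.217, -2.226, -0.0]
force: [0.3, -0.2, 0.0]
opening: 0.0005
gripper_force: 0.0
```

```bash
cat > look.py <<'E'
import sys
from meas import *
# python3 look.py cam name x0 x1 y0 y1 (crop, optional)
n,fn=sys.argv[1:3]
im,d,c=shot(n); W=cloud(d,c); np.save('last_'+n+'.npy',W); cv2.imwrite('last_'+n+'.png',im)
if fn!='-':
    if len(sys.argv)>3:
        a,b,e,f=map(int,sys.argv[3:7]); s=min(800/(b-a),600/(f-e)); im=cv2.resize(im[e:f,a:b],None,fx=s,fy=s,interpolation=cv2.INTER_CUBIC)
    cv2.imwrite('pics/'+fn,im)
print(robot.read_state()['tool_pos'])
E
python3 look.py wrist w1.png
```

```text
[0.45498615 0.31753068 0.26244167]
```

View pics/w1.png

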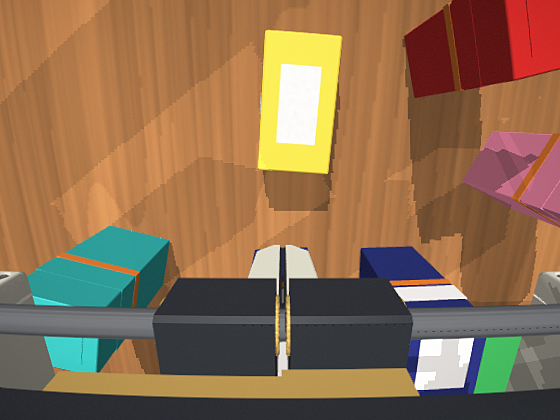

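```bash
python3 - <<'E'
from meas import *
s=robot.read_state(); print(s['tool_pos'],s['dq'],s['t'],s['force'])
W=np.load('last_wrist.npy'); H=cv2.cvtColor(cv2.imread('last_wrist.png'),cv2.COLOR_BGR2HSV)
h,sa=H[...,0],H[...,1]
A=np.ones(h.shape,bool)
fit(W,roi(A,240,350,20,185),.02,.05,'yel'); fit(W,roi(A,400,560,0,100),.1,.12,'red')
fit(W,roi(A,0,170,200,380),.1,.12,'turq')
E
python3 - <<'E'
import sys; sys.path.insert(0,'.')
from h import *
robot.read_camera('wrist'); s=robot.read_state(); print(s['tool_pos'],s['orientation'],s['t'])
E
```

```text
[0.45498615 0.31753068 0.26244167] [ 0.00859376 -0.00554888  0.00485886 -0.00076673  0.15074345  0.01054808] 1.9833 [-4.46130707 -2.49914226 -4.53177665]
yel 10395 c [467.5 406.1] s [90.1 51. ] a 86.2 z [33.3 34.6 35.9]
red 4998 c [565.3 434.8] s [26.7 36.5] a 15.3 z [102.  109.5 110.9]
turq 2704 c [333.1 281.2] s [48.1 45.8] a 77.7 z [101.2 109.3 110.5]
[0.45492853 0.31770111 0.26504009] [-2.21537306 -2.22306383  0.01779067] 2.0333
```

>>> {"op": "apply_moves", "data": {"series": [[[0,0,0],[0,0,0]],[[-15,2,0],[0,0,0]],[[-10,0,0],[0,0,0]],[[-10,0,0],[0,0,0]],[[-10,0,0],[0,0,0]],[[-10,0,0],[0,0,0]],[[-10,0,0],[0,0,0]],[[-10,0,0],[0,0,0]],[[-10,0,0],[0,0,0]],[[0,0,0],[0,0,0]],[[0,0,-20],[0,0,0]],[[0,0,-25],[0,0,0]]]}}

```text
t: 3.03
tool_pos: [0.4585, 0.2337, 0.3146]
orientation: [-2.221, -2.219, 0.008]
force: [0.3, -0.0, 0.7]
opening: 0.0003
gripper_force: 0.0
```

```bash
python3 look.py side s1.png 160 440 90 300
```

```text
[0.46050983 0.23466026 0.32190583]
```

View pics/s1.png

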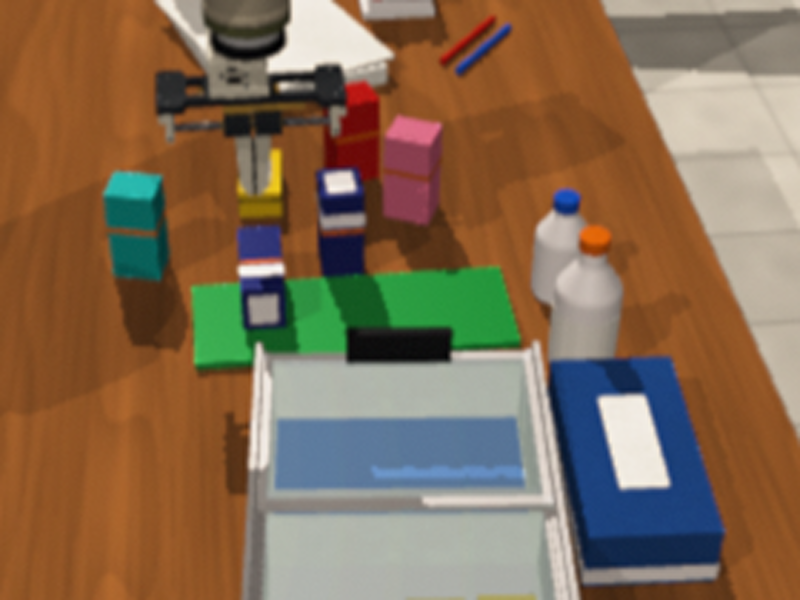

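B lies flat on the board, and carton A still stands. Next I tip A.

>>> {"op": "apply_moves", "data": {"series": [[[28,30,0],[0,0,0]],[[28,30,0],[0,0,0]],[[28,29,0],[0,0,0]],[[0,0,0],[0,0,0]],[[0,0,23],[0,0,0]],[[0,0,23],[0,0,0]],[[0,0,0],[0,0,0]],[[-15,0,0],[0,0,0]],[[-10,0,0],[0,0,0]],[[-10,0,0],[0,0,0]],[[-10,0,0],[0,0,0]],[[-10,0,0],[0,0,0]]]}}

```text
t: 4.08
tool_pos: [0.549, 0.262, 0.2725]
orientation: [2.221, 2.22, 0.004]
force: [-0.9, 0.1, 0.4]
opening: 0.0007
gripper_force: 0.0
```

>>> {"op": "apply_moves", "data": {"series": [[[-10,0,0],[0,0,0]],[[-10,0,0],[0,0,0]],[[-10,0,0],[0,0,0]],[[0,0,-35],[0,0,0]],[[0,0,-35],[0,0,0]],[[0,0,-35],[0,0,0]],[[0,0,0],[0,0,0.085]],[[0,0,0],[0,0,0]]]}}

```text
t: 4.75
tool_pos: [0.5494, 0.2331, 0.3793]
orientation: [2.316, 2.119, 0.009]
force: [0.3, 0.6, 0.0]
opening: 0.0007
gripper_force: 0.0
```

```bash
cat >> h.py <<'E'
from scipy.spatial.transform import Rotation as Rot
TH=np.deg2rad(-4.85)
CEX=np.array([np.cos(TH),np.sin(TH)]); CEY=np.array([-np.sin(TH),np.cos(TH)])
CO=np.array([.5649,-.192])
def cab(x,y): return CO+CEX*x/1000+CEY*y/1000
def to(xy,tipz,yaw=None):
    "shift in tool axes (mm) to put the tip at xy(m), tipz mm; yaw deg of tool y"
    s=robot.read_state(); R=Rot.from_rotvec(s['orientation']).as_matrix()
    t=np.array([xy[0],xy[1],tipz/1000+.186])
    a=np.degrees(np.arctan2(R[1,1],R[0,1]))
    print('pos',np.round(s['tool_pos']*1000,1),'yaw',round(a,2),'shift',np.round(R.T@(t-s['tool_pos'])*1000,1), 'turnz', None if yaw is None else round(np.deg2rad(a-yaw),3))
def incab(p):
    d=np.array(p[:2])-CO; return np.round([d@CEX*1000,d@CEY*1000],1)
E
python3 look.py side s2.png 160 440 90 300
python3 -c "
from h import *
to(cab(0,-212),150,-4.85)"
```

```text
[0.54876482 0.23295125 0.37680476]
pos [548.8 233.  376.8] yaw -4.84 shift [-634.1   51.8   40.4] turnz 0.0
```

View pics/s2.png

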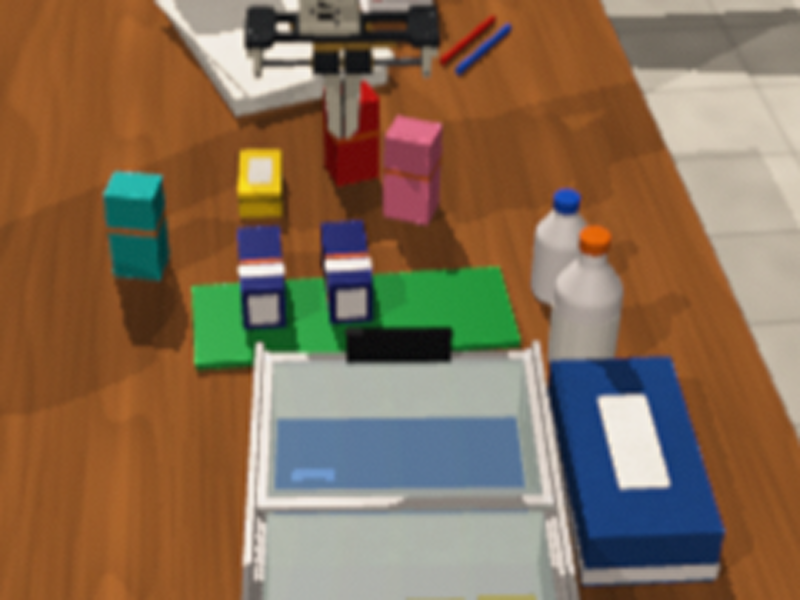

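Both cartons lie on the board. Next I open the left door, pushing its handle from the +y side.

>>> {"op": "apply_moves", "data": {"series": [[[-35,9,0],[0,0,0]],[[-35,9,0],[0,0,0]],[[-35,9,0],[0,0,0]],[[-35,9,0],[0,0,0]],[[-35,8,0],[0,0,0]],[[-36,8,0],[0,0,0]],[[0,0,28],[0,0,0]],[[0,0,28],[0,0,0]],[[0,0,29],[0,0,0]],[[0,0,0],[0,0,0]],[[-14,0,0],[0,0,0]],[[-14,0,0],[0,0,0]]]}}

```text
t: 5.8
tool_pos: [0.5797, -0.0092, 0.2906]
orientation: [-2.309, -2.127, 0.001]
force: [-0.8, 3.9, -1.1]
opening: 0.0004
gripper_force: 1.5
```

>>> {"op": "apply_moves", "data": {"series": [[[-16,0,0],[0,0,0]],[[-16,0,0],[0,0,0]],[[-16,0,0],[0,0,0]],[[-16,0,0],[0,0,0]],[[-16,0,0],[0,0,0]],[[-16,0,0],[0,0,0]],[[-16,0,0],[0,0,0]],[[-15,0,0],[0,0,0]],[[-10,0,0],[0,0,0]],[[-5,0,0],[0,0,0]],[[0,0,0],[0,0,0]]]}}

```text
t: 6.72
tool_pos: [0.5683, -0.152, 0.2925]
orientation: [2.313, 2.123, 0.002]
force: [0.1, 0.3, 0.1]
opening: 0.0008
gripper_force: 0.0
```

```bash
python3 look.py side -; python3 - <<'E'
from meas import *
s=robot.read_state(); print(incab(s['tool_pos']),s['tool_pos'],s['force'])
W=np.load('last_side.npy'); im=cv2.imread('last_side.png')
k=np.isfinite(W[...,0])&(W[...,0]>.4)&(W[...,0]<.7)&(W[...,2]>.104)&(W[...,2]<.127)&(im.max(2)<70)
d=W[k][:,:2]-CO; y=d@CEY*1000
h,e=np.histogram(y,bins=np.arange(-220,220,6)); print([(int(a),int(b)) for a,b in zip(e,h) if b>5])
# cartons on the board
A=np.ones(k.shape,bool)
for lo,hi in((.40,.505),(.505,.62)):
    fit(W,A&(W[...,0]>lo)&(W[...,0]<hi)&(W[...,1]>.08)&(W[...,1]<.26),.05,.08,'carton')
E
```

```text
[ 0.56826526 -0.15154044  0.29214065]
[-0.1 40.6] [ 0.56826526 -0.15154044  0.29214065] [ 0.26267411 -0.24215278 -0.21549306]
[(-184, 115), (-178, 190), (14, 192), (20, 81)]
carton 397 c [458.7 199.9] s [117.8  46. ] a 89.6 z [53.9 63.9 68. ]
carton 279 c [541.4 201.4] s [117.7  37.3] a 84.4 z [54.6 63.3 67.4]
```

>>> {"op": "apply_moves", "data": {"series": [[[5,0,0],[0,0,0]],[[0,0,-36],[0,0,0]],[[0,0,-36],[0,0,0]],[[36,-12,-6],[0,0,0]],[[36,-12,-6],[0,0,0]],[[36,-12,-6],[0,0,0]],[[36,-12,-6],[0,0,0]],[[36,-12,-6],[0,0,0]],[[36,-12,-6],[0,0,0]],[[36,-12,0],[0,0,0]],[[0,0,0],[0,0,-0.085]],[[0,0,0],[0,0,0]]], "claw": 0.75}}

```text
t: 7.77
tool_pos: [0.5053, 0.1152, 0.3993]
orientation: [2.211, 2.231, 0.001]
force: [-0.7, -0.4, 0.6]
opening: 0.0691
gripper_force: 0.0
```

```bash
python3 look.py wrist w2.png; python3 - <<'E'
from meas import *
to((.5,.2),150,0)
W=np.load('last_wrist.npy'); A=np.ones(W.shape[:2],bool)
for lo,hi in((.40,.505),(.505,.62)):
    fit(W,A&(W[...,0]>lo)&(W[...,0]<hi)&(W[...,1]>.08)&(W[...,1]<.28),.05,.08,'carton')
    fit(W,A&(W[...,0]>lo)&(W[...,0]<hi)&(W[...,1]>.08)&(W[...,1]<.28),.058,.08,'carton top')
E
```

```text
[0.50569075 0.11388368 0.39905984]
pos [505.7 113.9 399.1] yaw 0.14 shift [86.2 -5.5 63. ] turnz 0.003
carton 5536 c [458.7 201. ] s [109.9  47.1] a 89.8 z [62.2 63.6 64.8]
carton top 5484 c [458.9 201.1] s [109.8  47. ] a 89.3 z [62.3 63.6 64.8]
carton 5495 c [550.2 201.5] s [ 46.7 110.1] a 0.1 z [62.2 63.6 64.8]
carton top 5438 c [550.2 201.6] s [ 46.7 110.1] a 0.0 z [62.3 63.6 64.8]
```

View pics/w2.png

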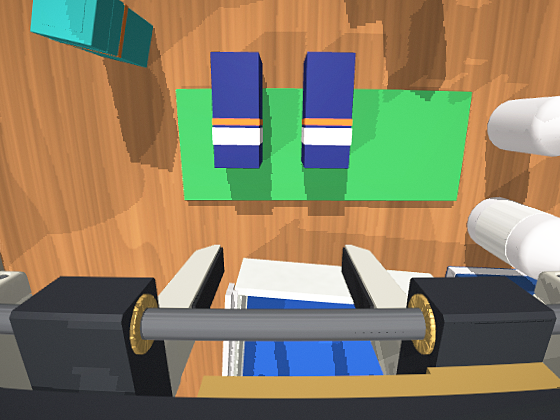

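>>> {"op": "apply_moves", "data": {"series": [[[29,-16,0],[0,0,0]],[[29,-16,0],[0,0,0]],[[29,-15,20],[0,0,0]],[[0,0,38],[0,0,0]],[[0,0,38],[0,0,0]],[[0,0,38],[0,0,0]],[[0,0,34],[0,0,0]],[[0,0,20],[0,0,0]],[[0,0,0],[0,0,0]],[[0,0,0],[0,0,0]]]}}

```text
t: 8.65
tool_pos: [0.4589, 0.1986, 0.2099]
orientation: [-2.224, -2.218, 0.004]
force: [-0.0, 0.2, 1.0]
opening: 0.0697
gripper_force: 0.0
```

>>> {"op": "apply_moves", "data": {"series": [[[0,0,0],[0,0,0]],[[0,0,0],[0,0,0]],[[0,0,0],[0,0,0]],[[0,0,0],[0,0,0]],[[0,0,0],[0,0,0]],[[0,0,-20],[0,0,0]],[[0,0,-30],[0,0,0]],[[0,0,-30],[0,0,0]],[[0,0,-30],[0,0,0]],[[0,0,0],[0,0,0]]], "claw": 0, "newtons": 40}}

```text
t: 9.48
tool_pos: [0.461, 0.2003, 0.3278]
orientation: [2.218, 2.218, 0.014]
force: [1.4, 0.6, -1.5]
opening: 0.0457
gripper_force: 40.0
```

```bash
python3 -c "
from h import *
s=robot.read_state();print(s['opening'],s['gripper_force'],s['force'])
to(cab(-58,102),135,-4.85)"
```

```text
0.04573545673946344 39.9620121717453 [ 1.41661139  0.61324676 -1.49551811]
pos [461.  200.3 327.8] yaw 0.0 shift [-285.7   54.7    6.4] turnz 0.085
```

>>> {"op": "apply_moves", "data": {"series": [[[-32,6,0],[0,0,0]],[[-32,6,0],[0,0,0]],[[-32,6,0],[0,0,0]],[[-32,6,0],[0,0,0]],[[-32,6,0],[0,0,0]],[[-32,6,0],[0,0,0]],[[-32,6,0],[0,0,0]],[[-32,6,0],[0,0,0]],[[-30,7,0],[0,0,0.042]],[[0,0,0],[0,0,0.043]],[[0,0,0],[0,0,0]],[[0,0,0],[0,0,0]]]}}

```text
t: 10.48
tool_pos: [0.5137, -0.0864, 0.3199]
orientation: [-2.312, -2.125, 0.001]
force: [-0.3, 0.8, -2.8]
opening: 0.046
gripper_force: 40.0
```

```bash
python3 look.py wrist w3.png;python3 -c "
from h import *
s=robot.read_state();print(s['opening'],s['gripper_force'],s['force'])
to(cab(-58,102),27,-4.85)"
```

```text
[ 0.51377289 -0.08590295  0.32003179]
0.045592881316588514 39.96211051940918 [-0.34837829 -0.23885814 -3.04419439]
pos [513.8 -85.9 320. ] yaw -4.77 shift [  0.5   2.  107. ] turnz 0.001
```

View pics/w3.png

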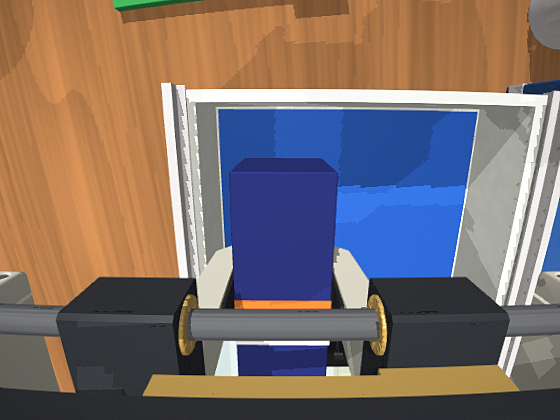

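The carton hangs over the near part of the open blue bay, clear of the rims, so I lower it.

>>> {"op": "apply_moves", "data": {"series": [[[0,2,25],[0,0,0]],[[0,0,25],[0,0,0]],[[0,0,25],[0,0,0]],[[0,0,20],[0,0,0]],[[0,0,8],[0,0,0]],[[0,0,4],[0,0,0]],[[0,0,0],[0,0,0]],[[0,0,2],[0,0,0]],[[0,0,0],[0,0,0]]]}}

```text
t: 11.28
tool_pos: [0.5167, -0.0864, 0.2127]
orientation: [2.312, 2.125, 0.002]
force: [-0.8, -0.8, -3.2]
opening: 0.0457
gripper_force: 40.0
```

>>> {"op": "apply_moves", "data": {"series": [[[0,0,0],[0,0,0]],[[0,0,0],[0,0,0]],[[0,0,0],[0,0,0]],[[0,0,0],[0,0,0]],[[0,0,-15],[0,0,0]],[[0,0,-30],[0,0,0]],[[0,0,-35],[0,0,0]],[[0,0,-35],[0,0,0]],[[0,0,-35],[0,0,0]],[[0,0,0],[0,0,0]]], "claw": 0.72}}

```text
t: 12.12
tool_pos: [0.5181, -0.0871, 0.3706]
orientation: [2.306, 2.118, 0.011]
force: [0.9, -0.9, 0.6]
opening: 0.0671
gripper_force: 0.0
```

```bash
python3 look.py wrist -;python3 -c "
from meas import *
s=robot.read_state();print(s['opening'],s['gripper_force'],s['force'])
W=np.load('last_wrist.npy'); 
d=W[...,:2]-CO; x=d@CEX;y=d@CEY
fit(W,(abs(x)<.12)&(y>.02)&(y<.19),.03,.078,'carton')
to((.550,.2015),135,0)"
python3 look.py side -; python3 -c "
from meas import *
W=np.load('last_side.npy');A=np.ones(W.shape[:2],bool)
fit(W,A&(W[...,0]>.47)&(W[...,0]<.62)&(W[...,1]>.12)&(W[...,1]<.30),.05,.08,'cartonA')"
```

```text
[ 0.51758134 -0.08702354  0.36719131]
0.06690024426761804 0.0 [-0.34269284  0.51982217  0.03415449]
carton 8869 c [573.8 -87.4] s [169.9 240. ] a 85.1 z [37.5 63.4 73.1]
pos [517.6 -87.  367.2] yaw -4.87 shift [290.3   7.4  45.8] turnz -0.085
[ 0.51678744 -0.08682345  0.36414547]
cartonA 143 c [550.1 166.5] s [47.8 51.3] a 5.3 z [51.9 63.2 67.6]
```

>>> {"op": "apply_moves", "data": {"series": [[[36,1,0],[0,0,0]],[[36,1,0],[0,0,0]],[[36,1,0],[0,0,0]],[[36,1,0],[0,0,0]],[[36,1,0],[0,0,0]],[[36,1,0],[0,0,0]],[[36,1,0],[0,0,0]],[[38,1,0],[0,0,-0.042]],[[0,0,0],[0,0,-0.043]],[[0,0,30],[0,0,0]],[[0,0,30],[0,0,0]],[[0,0,0],[0,0,0]]]}}

```text
t: 13.22
tool_pos: [0.5456, 0.2012, 0.293]
orientation: [-2.216, -2.218, 0.018]
force: [-2.1, 0.4, -1.1]
opening: 0.0666
gripper_force: 0.0
```

```bash
python3 look.py wrist w4.png; python3 -c "
from meas import *
W=np.load('last_wrist.npy');A=np.ones(W.shape[:2],bool)
fit(W,A&(W[...,0]>.49)&(W[...,0]<.62)&(W[...,1]>.13)&(W[...,1]<.30),.05,.08,'cartonA')
to((.550,.2015),25,0)"
```

```text
[0.54632868 0.20119676 0.29602003]
cartonA 9443 c [550.2 201.5] s [110.9  46.8] a 89.8 z [62.5 63.6 64.7]
pos [546.3 201.2 296. ] yaw 0.01 shift [ 0.5  4.6 85. ] turnz 0.0
```

View pics/w4.png

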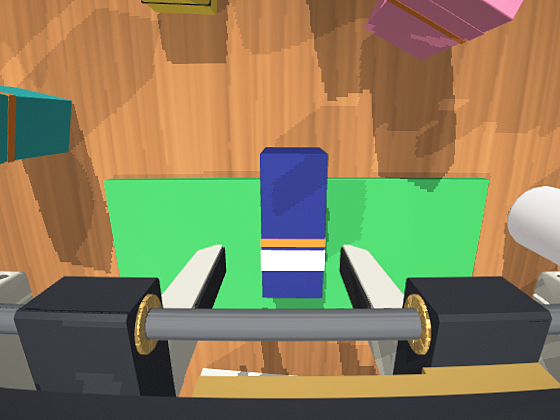

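>>> {"op": "apply_moves", "data": {"series": [[[0,4,0],[0,0,0]],[[0,0,28],[0,0,0]],[[0,0,28],[0,0,0]],[[0,0,20],[0,0,0]],[[0,0,9],[0,0,0]],[[0,0,0],[0,0,0]],[[0,0,0],[0,0,0]]]}}

```text
t: 13.85
tool_pos: [0.5535, 0.2017, 0.2183]
orientation: [2.221, 2.221, 0.002]
force: [-0.6, 0.8, -0.1]
opening: 0.0667
gripper_force: 0.0
```

>>> {"op": "apply_moves", "data": {"series": [[[0,0,0],[0,0,0]],[[0,0,0],[0,0,0]],[[0,0,0],[0,0,0]],[[0,0,0],[0,0,0]],[[0,0,0],[0,0,0]],[[0,0,-20],[0,0,0]],[[0,0,-30],[0,0,0]],[[0,0,-30],[0,0,0]],[[0,0,-30],[0,0,0]],[[0,0,0],[0,0,0]]], "claw": 0}}

```text
t: 14.68
tool_pos: [0.5546, 0.2022, 0.3343]
orientation: [2.218, 2.218, 0.014]
force: [1.2, 0.1, -1.6]
opening: 0.0457
gripper_force: 40.0
```

```bash
python3 -c "
from h import *
s=robot.read_state();print(s['opening'],s['gripper_force'],s['force'])
to(cab(52,102),135,-4.85)"
```

```text
0.04567296622978429 39.97700393199921 [ 1.20688052  0.07965731 -1.61121439]
pos [554.6 202.2 334.3] yaw 0.0 shift [-297.    70.6   13.2] turnz 0.085
```

>>> {"op": "apply_moves", "data": {"series": [[[-33,8,0],[0,0,0]],[[-33,8,0],[0,0,0]],[[-33,8,0],[0,0,0]],[[-33,8,0],[0,0,0]],[[-33,8,0],[0,0,0]],[[-33,8,0],[0,0,0]],[[-33,8,0],[0,0,0]],[[-33,8,0],[0,0,0]],[[-33,6,0],[0,0,0.042]],[[0,0,0],[0,0,0.043]],[[0,0,0],[0,0,0]],[[0,0,0],[0,0,0]]]}}

```text
t: 15.68
tool_pos: [0.6224, -0.0954, 0.3256]
orientation: [-2.312, -2.125, 0.001]
force: [0.6, -0.5, -2.7]
opening: 0.0459
gripper_force: 40.0
```

```bash
python3 look.py wrist w5.png;python3 -c "
from h import *
s=robot.read_state();print(s['opening'],s['gripper_force'],s['force'])
to(cab(52,102),34,-4.85)"
```

```text
[ 0.6224014  -0.09471097  0.32585358]
0.04565701361567931 39.97708082199097 [-0.02575848 -0.59610457 -3.48668533]
pos [622.4 -94.7 325.9] yaw -4.77 shift [1.000e-01 3.100e+00 1.058e+02] turnz 0.001
```

View pics/w5.png

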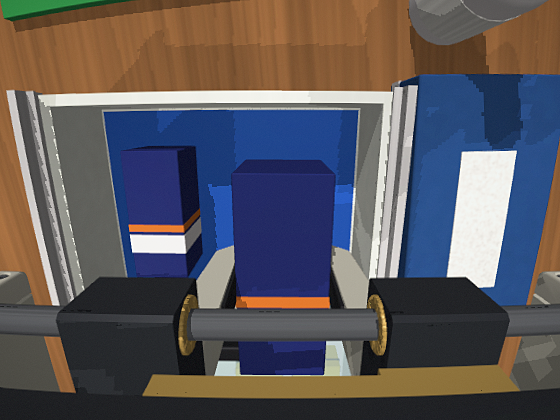

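Carton B lies in the bay and A hangs over the far half, clear on both sides. I lower and release it.

>>> {"op": "apply_moves", "data": {"series": [[[0,1,25],[0,0,0]],[[0,0,25],[0,0,0]],[[0,0,25],[0,0,0]],[[0,0,20],[0,0,0]],[[0,0,8],[0,0,0]],[[0,0,3],[0,0,0]],[[0,0,0],[0,0,0]],[[0,0,0],[0,0,0]]]}}

```text
t: 16.4
tool_pos: [0.6244, -0.0951, 0.2223]
orientation: [2.311, 2.125, 0.002]
force: [0.2, -0.6, -1.8]
opening: 0.0457
gripper_force: 40.0
```

>>> {"op": "apply_moves", "data": {"series": [[[0,0,0],[0,0,0]],[[0,0,0],[0,0,0]],[[0,0,0],[0,0,0]],[[0,0,0],[0,0,0]],[[0,0,-15],[0,0,0]],[[0,0,-30],[0,0,0]],[[0,0,-35],[0,0,0]],[[0,0,-35],[0,0,0]],[[0,0,-35],[0,0,0]],[[0,0,0],[0,0,0]]], "claw": 0.72}}

```text
t: 17.23
tool_pos: [0.6255, -0.0959, 0.3809]
orientation: [2.306, 2.117, 0.012]
force: [1.1, 0.3, 3.0]
opening: 0.0672
gripper_force: 0.0
```

```bash
python3 look.py wrist -; python3 look.py scene -; python3 -c "
from meas import *
s=robot.read_state();print(s['opening'],s['gripper_force'],s['force'])
for n in('wrist','scene'):
  W=np.load('last_%s.npy'%n); 
  d=W[...,:2]-CO; x=d@CEX;y=d@CEY
  for a,b in((-.1,-.01),(.01,.1)): fit(W,(x>a)&(x<b)&(y>.03)&(y<.185),.053,.074,n+' carton')
print(cab(-58,102),cab(52,102))
to(cab(0,-10),105,-4.85)"
```

```text
[ 0.62512838 -0.09581634  0.3773864 ]
[ 0.62439686 -0.09563652  0.37399382]
0.06708675855975846 0.0 [-0.49505466 -0.03845341  0.14033068]
wrist carton 5243 c [516.9 -85.2] s [111.   47.5] a 84.5 z [60.4 63.5 64.8]
wrist carton 5038 c [625.6 -95.7] s [110.1  46.3] a 84.6 z [62.4 63.6 64.8]
scene carton 456 c [517.  -81.7] s [113.7  48.3] a 85.1 z [55.9 63.4 65.9]
scene carton 496 c [624.6 -93.4] s [113.6  47.4] a 84.4 z [56.4 63.3 65.7]
[ 0.51573151 -0.08546147] [ 0.62533765 -0.09476168]
pos [624.4 -95.6 374. ] yaw -4.87 shift [-111.   -51.6   82.8] turnz -0.0
```

Both cartons lie flat in the blue bay. Next I close the left door.

>>> {"op": "apply_moves", "data": {"series": [[[-30,-13,0],[0,0,0]],[[-30,-13,0],[0,0,0]],[[-30,-13,0],[0,0,0]],[[-26,-13,0],[0,0,0]],[[0,0,28],[0,0,0]],[[0,0,28],[0,0,0]],[[0,0,27],[0,0,0]],[[0,0,0],[0,0,0]],[[10,0,0],[0,0,0]],[[14,0,0],[0,0,0]],[[16,0,0],[0,0,0]],[[16,0,0],[0,0,0]]], "claw": 0, "newtons": 20}}

```text
t: 18.33
tool_pos: [0.5664, -0.1496, 0.287]
orientation: [-2.314, -2.124, 0.002]
force: [0.5, -2.8, -2.8]
opening: 0.0004
gripper_force: 1.6
```

>>> {"op": "apply_moves", "data": {"series": [[[16,0,0],[0,0,0]],[[16,0,0],[0,0,0]],[[16,0,0],[0,0,0]],[[16,0,0],[0,0,0]],[[16,0,0],[0,0,0]],[[14,0,0],[0,0,0]],[[8,0,0],[0,0,0]],[[0,0,0],[0,0,0]],[[0,0,0],[0,0,0]]]}}

```text
t: 19.08
tool_pos: [0.5754, -0.0484, 0.2878]
orientation: [-2.312, -2.127, -0.0]
force: [0.2, -0.6, 0.2]
opening: 0.0004
gripper_force: 0.0
```

```bash
cat > doors.py <<'E'
from meas import *
import os
os.system('python3 look.py side -')
s=robot.read_state(); print(incab(s['tool_pos']),s['tool_pos'],s['force'])
W=np.load('last_side.npy'); im=cv2.imread('last_side.png')
k=np.isfinite(W[...,0])&(W[...,0]>.4)&(W[...,0]<.7)&(W[...,2]>.104)&(W[...,2]<.127)&(im.max(2)<70)
d=W[k][:,:2]-CO; y=d@CEY*1000
for g in (y>0,y<0):
    if g.sum(): print(g.sum(),np.percentile(y[g],[5,50,95]))
E
python3 doors.py
```

```text
[ 0.57547703 -0.04899745  0.28784549]
this script no longer has the robotException ignored in: <_io.TextIOWrapper mode='rw' encoding='UTF-8'>
Traceback (most recent call last):
BrokenPipeError: [Errno 32] Broken pipe
```

>>> {"op": "apply_moves", "data": {"series": [[[6,0,0],[0,0,0]],[[6,0,0],[0,0,0]],[[4,0,0],[0,0,0]],[[3,0,0],[0,0,0]],[[0,0,0],[0,0,0]]]}}

```text
t: 19.55
tool_pos: [0.5772, -0.0297, 0.2878]
orientation: [-2.313, -2.125, -0.001]
force: [-0.4, -0.4, 0.5]
opening: 0.0005
gripper_force: 0.0
```

```bash
sed -i "/os/d" doors.py; sed -i "1a im,d,c=shot('side'); cv2.imwrite('last_side.png',im); np.save('last_side.npy',cloud(d,c))" doors.py; grep -n tool_pos doors.py || sed -i "2a s=robot.read_state(); print(incab(s['tool_pos']),s['tool_pos'],s['force'])" doors.py; python3 doors.py
```

```text
[ -1.5 162.6] [ 0.57711024 -0.02981069  0.28776701] [-0.49295021  0.58506107 -0.3431776 ]
163 [169.06708931 172.54101384 177.34028506]
307 [-179.80480552 -177.3195527  -175.02171992]
```

>>> {"op": "apply_moves", "data": {"series": [[[3,0,0],[0,0,0]],[[3,0,0],[0,0,0]],[[0,0,0],[0,0,0]]]}}

```text
t: 19.85
tool_pos: [0.5776, -0.0238, 0.2877]
orientation: [-2.314, -2.125, -0.0]
force: [-0.6, 0.9, 0.1]
opening: 0.0007
gripper_force: 0.0
```

>>> {"op": "apply_moves", "data": {"series": [[[3,0,0],[0,0,0]],[[0,0,0],[0,0,0]]]}}

```text
t: 20.02
tool_pos: [0.5777, -0.0227, 0.2877]
orientation: [2.313, 2.123, -0.005]
force: [-2.2, -11.1, 1.4]
opening: 0.0007
gripper_force: 5.7
```

>>> {"op": "apply_moves", "data": {"series": [[[2,0,0],[0,0,0]],[[0,0,0],[0,0,0]]]}}

```text
t: 20.18
tool_pos: [0.5778, -0.0221, 0.2878]
orientation: [2.312, 2.121, -0.008]
force: [-3.1, -18.7, 0.5]
opening: 0.0003
gripper_force: 9.8
```

```bash
python3 doors.py
```

```text
[ -1.5 170.3] [ 0.57776427 -0.02218401  0.28773469] [ -2.81448968 -18.92151894   0.4459803 ]
150 [174.39431362 179.28759449 182.90063312]
313 [-179.73472724 -177.45582887 -174.55482288]
```

Left door is against its stop. Next the right door.

>>> {"op": "apply_moves", "data": {"series": [[[-10,0,0],[0,0,0]],[[0,0,-28],[0,0,0]],[[0,0,-28],[0,0,0]],[[-40,0,0],[0,0,0]],[[-40,0,0],[0,0,0]],[[-40,0,0],[0,0,0]],[[-40,0,0],[0,0,0]],[[-40,0,0],[0,0,0]],[[-40,0,0],[0,0,0]],[[-40,0,0],[0,0,0]],[[-40,0,0],[0,0,0]],[[-40,2,0],[0,0,0]]]}}

```text
t: 21.23
tool_pos: [0.548, -0.3899, 0.3436]
orientation: [-2.313, -2.125, -0.001]
force: [0.5, 0.1, 0.4]
opening: 0.0003
gripper_force: 0.0
```

>>> {"op": "apply_moves", "data": {"series": [[[-8,0,0],[0,0,0]],[[0,0,0],[0,0,0]],[[0,0,27],[0,0,0]],[[0,0,27],[0,0,0]],[[0,0,0],[0,0,0]],[[10,0,0],[0,0,0]],[[14,0,0],[0,0,0]],[[16,0,0],[0,0,0]],[[16,0,0],[0,0,0]],[[16,0,0],[0,0,0]],[[16,0,0],[0,0,0]]]}}

```text
t: 22.15
tool_pos: [0.556, -0.3065, 0.2916]
orientation: [2.311, 2.124, 0.001]
force: [0.3, -3.5, 3.0]
opening: 0.0008
gripper_force: 1.6
```

>>> {"op": "apply_moves", "data": {"series": [[[16,0,0],[0,0,0]],[[16,0,0],[0,0,0]],[[16,0,0],[0,0,0]],[[14,0,0],[0,0,0]],[[10,0,0],[0,0,0]],[[5,0,0],[0,0,0]],[[0,0,0],[0,0,0]]]}}

```text
t: 22.73
tool_pos: [0.5619, -0.2301, 0.2892]
orientation: [-2.311, -2.126, -0.0]
force: [0.2, 0.3, -0.3]
opening: 0.0005
gripper_force: 0.0
```

```bash
python3 doors.py
```

```text
[  0.2 -39. ] [ 0.56178753 -0.23089301  0.28916845] [-0.46879852 -0.31264364 -0.87872513]
20 [175.64099194 178.60908488 181.74805296]
179 [-30.44190806 -27.18146647 -24.01960665]
```

>>> {"op": "apply_moves", "data": {"series": [[[-6,0,0],[0,0,0]],[[0,0,-38],[0,0,0]],[[0,0,-38],[0,0,0]],[[38,-10,-8],[0,0,0]],[[38,-10,-8],[0,0,0]],[[38,-10,-8],[0,0,0]],[[38,-10,-8],[0,0,0]],[[38,-10,0],[0,0,0]],[[38,-10,0],[0,0,0]],[[38,-10,0],[0,0,0]],[[38,-10,0],[0,0,0]],[[38,-10,0],[0,0,0]]], "claw": 0.85}}

```text
t: 23.78
tool_pos: [0.5004, 0.1115, 0.3976]
orientation: [-2.315, -2.123, 0.0]
force: [-0.2, 0.2, 0.5]
opening: 0.0752
gripper_force: 0.0
```

>>> {"op": "apply_moves", "data": {"series": [[[38,-10,0],[0,0,0]],[[38,-10,0],[0,0,0]],[[38,-10,0],[0,0,0]],[[38,-10,0],[0,0,0]],[[38,-10,0],[0,0,0]],[[0,0,0],[0,0,0]],[[0,0,0],[0,0,0]]]}}

```text
t: 24.37
tool_pos: [0.4669, 0.3055, 0.3971]
orientation: [-2.311, -2.128, 0.002]
force: [-0.6, -0.4, 0.3]
opening: 0.079
gripper_force: 0.0
```

```bash
cat > box.py <<'E'
from meas import *
im,d,c=shot('wrist','w6.png'); W=cloud(d,c)
H=cv2.cvtColor(im,cv2.COLOR_BGR2HSV); m=(H[...,0]>20)&(H[...,0]<35)&(H[...,1]>100)
fit(W,m,.025,.045,'yel')
A=np.ones(m.shape,bool); fit(W,A&(W[...,0]>.5),.1,.12,'tall')
to((.466,.381),40,-3.8)
E
python3 box.py
```

```text
yel 2923 c [467.7 406.1] s [89.9 49.8] a 85.9 z [33.1 34.5 35.7]
tall 7779 c [609.5 399.2] s [ 64.4 169.7] a 37.3 z [106.4 109.7 111. ]
pos [467.3 304.2 397.2] yaw -4.81 shift [ 76.6  -7.6 171.1] turnz -0.018
```

View pics/w6.png

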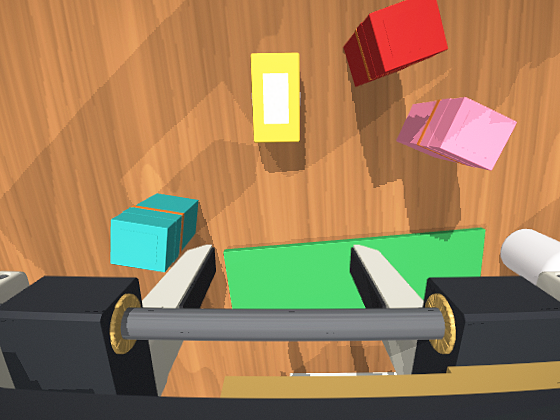

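>>> {"op": "apply_moves", "data": {"series": [[[38,-4,10],[0,0,0]],[[38,-4,10],[0,0,0]],[[0,0,36],[0,0,0]],[[0,0,36],[0,0,0]],[[0,0,36],[0,0,0]],[[0,0,36],[0,0,0]],[[0,0,25],[0,0,0]],[[0,0,10],[0,0,0]],[[0,0,0],[0,0,0]],[[0,0,0],[0,0,0]]]}}

```text
t: 25.25
tool_pos: [0.4665, 0.3798, 0.1995]
orientation: [2.315, 2.123, 0.0]
force: [0.3, 0.3, 0.4]
opening: 0.0792
gripper_force: 0.0
```

>>> {"op": "apply_moves", "data": {"series": [[[0,0,0],[0,0,0]],[[0,0,0],[0,0,0]],[[0,0,0],[0,0,0]],[[0,0,0],[0,0,0]],[[0,0,0],[0,0,0]],[[0,0,0],[0,0,0]]], "claw": 0, "newtons": 35}}

```text
t: 25.75
tool_pos: [0.4658, 0.381, 0.1997]
orientation: [2.313, 2.125, 0.002]
force: [-0.7, -0.4, 5.4]
opening: 0.0496
gripper_force: 34.9
```

>>> {"op": "apply_moves", "data": {"series": [[[0,0,-20],[0,0,0]],[[0,0,-35],[0,0,0]],[[0,0,-35],[0,0,0]],[[0,0,-35],[0,0,0]],[[0,0,-30],[0,0,0]],[[0,0,0],[0,0,0]],[[0,0,0],[0,0,0]]]}}

```text
t: 26.33
tool_pos: [0.4661, 0.3812, 0.3564]
orientation: [2.313, 2.125, 0.008]
force: [-0.1, -0.3, -2.1]
opening: 0.0502
gripper_force: 34.9
```

```bash
python3 look.py side - ; python3 -c "
from h import *
s=robot.read_state();print(s['opening'],s['gripper_force'],s['force'],s['tool_pos'])
to(cab(-60,-126),167,-4.85)"
```

```text
[0.46550838 0.38078905 0.35389823]
0.04997573169412516 34.90873396396637 [ 0.17228469  0.457586   -1.43201407] [0.46550838 0.38078905 0.35389823]
pos [465.5 380.8 353.9] yaw -4.86 shift [-688.3   87.6    0.7] turnz -0.0
```

>>> {"op": "apply_moves", "data": {"series": [[[-40,5,0],[0,0,0]],[[-40,5,0],[0,0,0]],[[-40,5,0],[0,0,0]],[[-40,5,0],[0,0,0]],[[-40,5,0],[0,0,0]],[[-40,5,0],[0,0,0]],[[-40,5,0],[0,0,0]],[[-40,5,0],[0,0,0]],[[-40,5,0],[0,0,0]]]}}

```text
t: 27.13
tool_pos: [0.4786, 0.0165, 0.3512]
orientation: [-2.311, -2.123, 0.004]
force: [1.4, 0.2, -2.1]
opening: 0.0498
gripper_force: 34.9
```

>>> {"op": "apply_moves", "data": {"series": [[[-40,5,0],[0,0,0]],[[-40,5,0],[0,0,0]],[[-40,5,0],[0,0,0]],[[-40,5,0],[0,0,0]],[[-40,5,0],[0,0,0]],[[-40,5,0],[0,0,0]],[[-40,6,0],[0,0,0]],[[-40,6,0],[0,0,0]],[[0,0,0],[0,0,0]],[[0,0,0],[0,0,0]]]}}

```text
t: 27.97
tool_pos: [0.4934, -0.3059, 0.3504]
orientation: [-2.314, -2.118, 0.002]
force: [-0.5, 0.3, -1.6]
opening: 0.0499
gripper_force: 34.9
```

```bash
python3 look.py wrist w7.png ; python3 -c "
from meas import *
s=robot.read_state();print(s['opening'],s['gripper_force'],s['force'],s['tool_pos'])
W=np.load('last_wrist.npy');d=W[...,:2]-CO; x=d@CEX*1000;y=d@CEY*1000
H=cv2.cvtColor(cv2.imread('last_wrist.png'),cv2.COLOR_BGR2HSV); m=(H[...,0]>20)&(H[...,0]<35)&(H[...,1]>100)&(W[...,2]<.06)
if m.any(): print('stock',np.percentile(x[m],[1,50,99]),np.percentile(y[m],[1,50,99]))
m=(H[...,0]>20)&(H[...,0]<35)&(H[...,1]>100)&(W[...,2]>.1)
if m.any(): print('held',np.percentile(x[m],[1,50,99]),np.percentile(y[m],[1,50,99]),np.percentile(W[...,2][m],[1,50,99]))
to(cab(-60,-126),26,-4.85)"
```

```text
[ 0.4937072  -0.30448325  0.35080771]
0.04996065873161463 34.90871071815491 [ 0.42331534 -0.15284552 -1.54756448] [ 0.4937072  -0.30448325  0.35080771]
stock [ -1.38584977  58.74245431 107.72171832] [-158.86194356 -106.10932818  -66.54974244]
held [-87.31288796 -62.63863863 -37.80469411] [-137.16025934  -83.78770916  -49.00429144] [0.17781095 0.18522413 0.27162564]
pos [ 493.7 -304.5  350.8] yaw -4.97 shift [ -8.3   2.  138.8] turnz -0.002
```

View pics/w7.png

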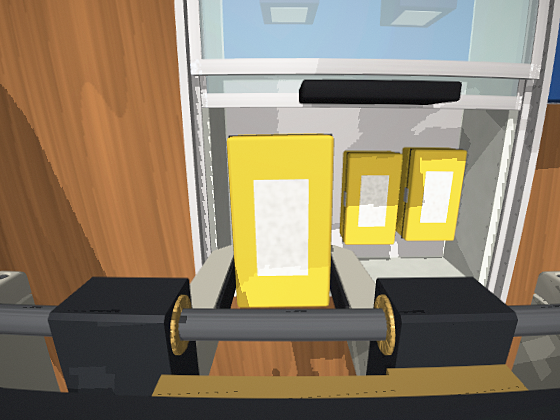

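The box is above the near half of the white bay, with the two stored boxes clear to the right from cabinet x≈0. I lower it.

>>> {"op": "apply_moves", "data": {"series": [[[-8,-2,25],[0,0,0]],[[0,0,30],[0,0,0]],[[0,0,30],[0,0,0]],[[0,0,25],[0,0,0]],[[0,0,15],[0,0,0]],[[0,0,8],[0,0,0]],[[0,0,5],[0,0,0]],[[0,0,0],[0,0,0]],[[0,0,0],[0,0,0]]]}}

```text
t: 28.77
tool_pos: [0.4923, -0.3117, 0.2166]
orientation: [2.312, 2.125, 0.0]
force: [0.7, 0.1, -0.9]
opening: 0.0498
gripper_force: 34.9
```

>>> {"op": "apply_moves", "data": {"series": [[[0,0,0],[0,0,0]],[[0,0,0],[0,0,0]],[[0,0,0],[0,0,0]],[[0,0,0],[0,0,0]],[[0,0,-15],[0,0,0]],[[0,0,-30],[0,0,0]],[[0,0,-35],[0,0,0]],[[0,0,-35],[0,0,0]],[[0,0,-30],[0,0,0]],[[0,0,0],[0,0,0]]], "claw": 0.64}}

```text
t: 29.6
tool_pos: [0.4933, -0.3132, 0.3695]
orientation: [2.305, 2.117, 0.003]
force: [0.9, 0.6, 1.6]
opening: 0.0592
gripper_force: 0.0
```

```bash
python3 look.py wrist - ; python3 -c "
from meas import *
W=np.load('last_wrist.npy');d=W[...,:2]-CO; x=d@CEX*1000;y=d@CEY*1000
H=cv2.cvtColor(cv2.imread('last_wrist.png'),cv2.COLOR_BGR2HSV); m=(H[...,0]>20)&(H[...,0]<35)&(H[...,1]>100)&(W[...,2]<.06)&(x<-20)
print('placed',np.percentile(x[m],[1,50,99]),np.percentile(y[m],[1,50,99]),np.percentile(W[...,2][m],[1,50,99]))
to(cab(0,12),105,-4.85)"
```

```text
[ 0.49289672 -0.31290773  0.36616973]
placed [-86.60254382 -62.58629809 -37.90621893] [-144.85590405  -96.10096588  -57.05326405] [0.04267816 0.04449051 0.04616316]
pos [ 492.9 -312.9  366.2] yaw -4.88 shift [139.   60.9  75. ] turnz -0.0
```

>>> {"op": "apply_moves", "data": {"series": [[[35,15,0],[0,0,0]],[[35,15,0],[0,0,0]],[[35,15,0],[0,0,0]],[[35,16,0],[0,0,0]],[[0,0,25],[0,0,0]],[[0,0,25],[0,0,0]],[[0,0,23],[0,0,0]],[[0,0,0],[0,0,0]],[[-12,0,0],[0,0,0]],[[-14,0,0],[0,0,0]],[[-16,0,0],[0,0,0]],[[-16,0,0],[0,0,0]]], "claw": 0, "newtons": 20}}

```text
t: 30.65
tool_pos: [0.5591, -0.237, 0.2878]
orientation: [-2.313, -2.124, -0.0]
force: [0.2, 3.1, -1.6]
opening: 0.0005
gripper_force: 1.6
```

>>> {"op": "apply_moves", "data": {"series": [[[-16,0,0],[0,0,0]],[[-16,0,0],[0,0,0]],[[-16,0,0],[0,0,0]],[[-16,0,0],[0,0,0]],[[-16,0,0],[0,0,0]],[[-14,0,0],[0,0,0]],[[-10,0,0],[0,0,0]],[[0,0,0],[0,0,0]],[[0,0,0],[0,0,0]]]}}

```text
t: 31.4
tool_pos: [0.5509, -0.34, 0.2881]
orientation: [2.314, 2.123, 0.0]
force: [0.5, 0.0, -0.2]
opening: 0.0007
gripper_force: 0.0
```

```bash
python3 doors.py
```

```text
[  -1.4 -148. ] [ 0.55096372 -0.33934453  0.28807165] [-0.68773153 -1.11467383  0.17656735]
6 [174.56812887 178.83436788 179.89239396]
296 [-174.97321952 -172.64854561 -169.88249854]
```

>>> {"op": "apply_moves", "data": {"series": [[[-6,0,0],[0,0,0]],[[-6,0,0],[0,0,0]],[[-4,0,0],[0,0,0]],[[0,0,0],[0,0,0]]]}}

```text
t: 31.78
tool_pos: [0.5495, -0.3557, 0.288]
orientation: [2.313, 2.124, -0.0]
force: [-0.4, 0.3, -0.4]
opening: 0.0006
gripper_force: 0.0
```

>>> {"op": "apply_moves", "data": {"series": [[[-3,0,0],[0,0,0]],[[0,0,0],[0,0,0]]]}}

```text
t: 31.95
tool_pos: [0.5495, -0.3566, 0.2879]
orientation: [-2.311, -2.124, -0.004]
force: [-0.5, 10.4, 4.7]
opening: 0.0006
gripper_force: 5.4
```

>>> {"op": "apply_moves", "data": {"series": [[[-3,0,0],[0,0,0]],[[0,0,0],[0,0,0]]]}}

```text
t: 32.12
tool_pos: [0.5496, -0.3574, 0.2879]
orientation: [-2.307, -2.123, -0.008]
force: [-2.3, 23.7, 10.8]
opening: 0.0007
gripper_force: 11.5
```

```bash
python3 doors.py
```

```text
[  -1.3 -166.1] [ 0.54961075 -0.35739609  0.28788635] [-2.13421291 22.63436684 10.15238853]
313 [-187.648465   -185.34451209 -182.53796711]
```

>>> {"op": "apply_moves", "data": {"series": [[[12,0,0],[0,0,0]],[[6,0,0],[0,0,0]],[[0,0,-35],[0,0,0]],[[0,0,-38],[0,0,0]],[[0,0,-38],[0,0,0]],[[0,0,-38],[0,0,0]],[[0,-38,0],[0,0,0]],[[0,-38,0],[0,0,0]],[[0,0,0],[0,0,0]],[[0,0,0],[0,0,0]],[[0,0,0],[0,0,0]]]}}

```text
t: 33.08
tool_pos: [0.4747, -0.3368, 0.4371]
orientation: [2.313, 2.123, 0.0]
force: [0.2, 0.2, 0.2]
opening: 0.0004
gripper_force: 0.0
```

```bash
python3 doors.py; python3 look.py scene f.png 100 420 120 340
```

```text
[ -77.2 -151.9] [ 0.47516406 -0.33684234  0.43716159] [-0.0390582  -0.25003957 -0.39470109]
88 [174.63023892 179.55590586 183.60279929]
315 [-187.74208285 -185.24986523 -182.43533372]
[ 0.47543703 -0.33683304  0.43709768]
```

View pics/f.png

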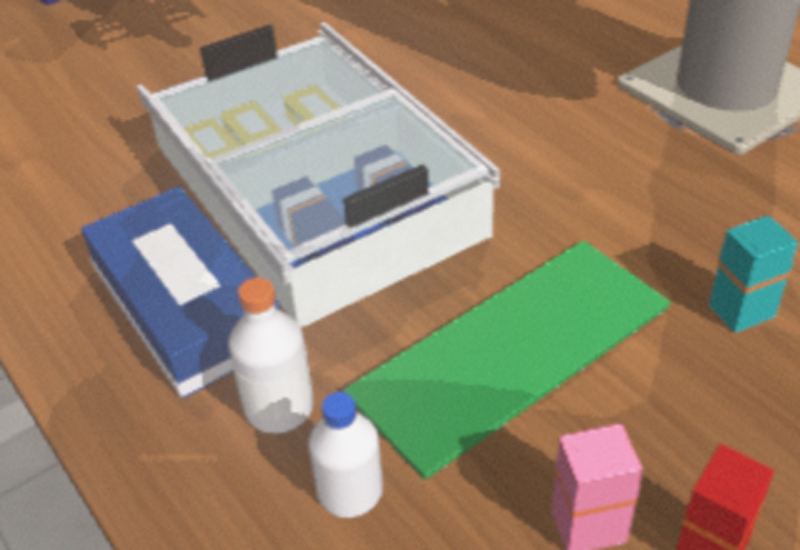

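Three boxes sit in the white bay, two cartons lie in the blue bay, and both doors are shut with the robot clear.

```bash
python3 -c "
from plant import robot
print(robot.close_job())"
```

```text
the job is handed in; nothing more can be done
None
```

The stray slide box is in the white bay, both cartons present lie flat on the blue floor, both doors are pushed shut against their stops, and the job is handed in; it returned no verdict.

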